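# Shut and lock the filter hatch with its quarter-turn fastener

## Robot

A 6-joint arm with a two-finger parallel gripper is mounted at the origin on the work surface. World frame = base frame: x ahead of the robot, y to its left, z up, the work surface at z = 0. Lengths are in m, angles in rad, forces in N, time in s.
With the tool pointing down it reaches from about 0.325 to 0.775 m from the base axis. Payload 5.5 kg.
Tool frame: the origin (TCP) lies on the centre line of the jaws, within the pads' length; the fingertips stand 17 mm ahead of it and the grasp point (between the pads) lies 2 mm behind it (tip_extent is the distance from the TCP to the fingertips, in m); y points along the fingers, z is the direction in which the jaws open and shut, and the axes are right-handed (so a half turn about y gives the same grasp; the last joint's range is limited). The gripper opens to 88 mm and grips with 3 to 60 N. Pads are 20 mm wide; open, the fingers measure 115 mm over their backs; the gripper's body (75 mm by 178 mm) begins 61 mm behind the grasp point.
Start: joints at [-1.288, 0.091, 1.231, -0, 1.82, -0.057], TCP at [0.2, -0.566, 0.24] pointing down, gripper open.
Joint ranges: [-2.87, 2.87], [-0.86, 2.18], [0.17, 2.46], [-1.51, 4.65], [0.06, 2.69], [-2.65, 2.65]. Speed limits (rad/s): [2.57, 2.57, 3.01, 3.14, 3.14, 3.14].

## Interface

Orientations are given as a unit quaternion [x, y, z, w].
In Python, from cell import read_state, camera, finish_job, tip_extent gives the robot as it stands.
- The arm moves only by the shell command python3 -m crank 'ROWS' [FORCE]. ROWS is JSON, a list of rows, each a list of 3 entries, a list of its own where there are three numbers: the shift along the world's x, y, z in mm, then the turn about the world's z in degrees, then the finger opening in mm, from 0 to 87.8. A call has 1 to 8 rows; each row is the pose to reach, as a shift and turn from the pose measured when the call began; what a row does not reach only later rows make up. A row lasts 1/12 s, in which the tool goes at most 41.7 mm and 7.16 degrees, less where a joint would pass 70% of its speed; a pose out of reach is approached as far as the arm can. A call with a gripper value outside its range is refused whole. The fingers move at their own pace and stop on an object; FORCE is the grip in N (left out, the last holds). Time passes only in rows, so rows that repeat a pose let the fingers close. It gives the time, the measured TCP pose, the force and the opening at its end, in the units of the state.
- read_state(): the state, without advancing time (a new reading comes with each control period).
- camera(name): name is "scene" or "top" or "wrist"; returns a dict with "frame" (480x640x3 uint8, red, green, blue), "fovy" (degrees; the focal length in pixels is half the picture's height over the tangent of half this angle, whatever the lens; pixels are square), "cx", "cy" (the principal point, pixels), "R" (3x3) and "t" (3): a world point X has camera coordinates R X + t. Camera axes: x right, y down, z forward; pixel columns grow to the right and rows downward; lengths in m; the calibration is good to about 2 mm. A picture is of the moment at which its call begins. There is no depth.
- finish_job(): hands the job in, once; it reports no verdict.
The state is a dict: "t": time; "joints": joint angles; "dq": joint speeds; "joint_torque": joint torques, N m; "eef_pos": TCP position; "tool_rot": TCP orientation; "wrist_force": force on the tool from outside, world axes, zero at the start; "ft_torque": the same for the moment, N m; "opening": finger opening in m.
Only numpy, scipy, OpenCV 4.12 (cv2) and the standard library are available. Lean on these libraries where they do the work, as an engineer would, in place of code of your own. Each camera call takes 0.05 s, during which the arm holds its last target. There are 200 camera calls.

## Task

Gently lower the open hatch of the bench filter housing until it is fully shut, then press the fastener's winged head down until you feel the bottom, ease up a little and, keeping it pressed, turn it a quarter turn clockwise (seen from above) until its cam catches and holds by itself. Do not slam the hatch, never jam the fastener against its brittle receptacle, whether by pressing on past the bottom or by forcing the turn, let go at the end, and leave the glassware and bottle where they stand.

Things in the scene. Friction and masses are not known exactly. Their poses are not given: they have to be found in the camera images.
- housing: Fixed cream metal filter housing, an open-topped box 240 x 260 x 100 mm (x, y, z). Origin at the centre of its underside on the bench; its x axis points away from its vented front (which roughly faces the robot), y to the left, z up. The hinge line of the hatch runs along its y axis at x = +100 mm, z = +100 mm, at the rear.
- hinge_mid (a point): Middle of the hinge line of the hatch, on the hinge axis (underside of the hatch plate). Its axes turn with the hatch: y along the hinge, -x from the hinge to the hatch's free edge, z out of the hatch's outer face.
- hatch (a joint): Hatch angle, rad: 0 fully shut (level), grows as the free edge lifts; stop at 1.3. Cream plate 10 mm thick, 250 mm wide along the hinge, reaching 213 mm from the hinge. A stiff hinge (about 0.75 N m of friction) keeps it where it is left; its outer face can be pushed down anywhere clear of the fastener.
- plunger: Sprung stem of the fastener in the hatch; carries the winged head and, below, a cross-bar 22 x 5 x 5 mm parallel to the wing. Origin on the stem axis, 150 mm from the hinge, mid-width, level with the hatch's underside when unpressed; axes as the hatch's. Slides along its -z by up to 18.5 mm; the spring pushes back with 5 N plus 0.3 N per mm of press. When locked it stays part-pressed.
- slot (a point): Nominal place of the receptacle under the stem (real height varies 5 mm either way, unseen). Unpressed, its slot keeps the cross-bar from turning. From a press depth of 3 to 13 mm, unknown, the bar can turn for 3 mm of depth; deeper, a 2 mm groove stops it again, then a floor (force climbs steeply; harmless under 15 N). So feel the floor, ease up 3.5 mm, turn. Let up, it springs 2.5 mm into a notch.
- head (a point): Centre of the black winged grip: a bar 36 mm long (local y), 12 mm thick (local x), 24 mm tall (local z, along the stem), standing on a round steel flange of 40 mm diameter and 5 mm thickness, whose upper face lies 12 mm below this point and may be pushed on. This point lies on the stem's axis 47 mm above the hatch's underside while not pressed. Its axes turn with the head.
- stud (a joint): Turn of the winged head, rad: 0 unlocked (wing parallel to the hinge), grows clockwise seen from above; stop at 1.61. Locked at 1.57 (wing at right angles to the hinge); the notch leaves about 0.13 rad of play either way. Light friction of 0.03 N m.
- wash_bottle: Loose white bottle, 60 mm diameter, 140 mm tall, beside the housing; origin at its underside. Bystander.
- jar: Loose amber jar with a black lid, 66 mm diameter, 85 mm tall, beside the housing; origin at its underside. Bystander.
- beaker: Loose glass beaker, 68 mm diameter, 85 mm tall, beside the housing; origin at its underside. Bystander.

How it is judged:
On the way, in this order (a step that is already met when the one before it is completed fails the run):
1. the hatch is shut (within 0.03 rad) with the fastener still unlocked (under 0.35 rad) (value of joint hatch below 0.03 rad and value of joint stud below 0.35 rad), for 0.1 s.
2. the head is turned to the locked position (over 1.42 rad) with the hatch shut (value of joint hatch below 0.03 rad and value of joint stud above 1.42 rad), for 0.2 s.
At the end, for the whole second after the job is handed in: The hatch is shut (under 0.025 rad), the winged head stands turned past 1.42 rad with its cam pulled up against the receptacle by the spring (over 2 N), at rest, released (value of joint hatch below 0.025 rad and value of joint stud above 1.42 rad and linear speed of plunger below 0.01 m/s and contact force between plunger and housing above 2 N); the robot touches nothing.
It fails at once if the fastener is jammed against its receptacle with more than 25 N (contact force between plunger and housing above 25 N).
It fails at once if the hatch is slammed (closing faster than 2.5 rad/s) (velocity of joint hatch below -2.5 rad/s).
It fails at once if a bystander is pushed more than 25 mm or tipped (distance of any of wash_bottle, jar, beaker from where it was at the start of the episode above 0.025 m or angle between any of wash_bottle, jar, beaker's own z axis and vertical above 0.35 rad).
It also fails if it takes over 72 s, if anything falls off the work surface, if the arm or the gripper's body presses on something with over 40 N, if the wrist force passes 120 N, or if a joint passes its speed limit or range.

## Working session

There is one attempt and no reset: what is moved stays moved. The work goes in short steps, Python scripts to look and compute and a shell command to move; the robot and the scene stay as the last step left them, time stands still between calls to the robot, and variables do not carry over. Pictures are saved under pics/ and viewed, about 8 in all and at most 12, crops included, and the job is handed in when it is done.

```bash
mkdir -p pics; python3 - <<'E'
from cell import *
import cv2,json,numpy as np
s=read_state();print(s, tip_extent)
for n in("scene","top"):
    c=camera(n);cv2.imwrite(f"pics/{n}0.png",c["frame"][:,:,::-1]);print(n,c["fovy"],c["cx"],c["cy"],np.round(c["R"],4).tolist(),np.round(c["t"],4).tolist())
E
```

```text
{'t': 0.0, 'joints': array([-1.28768611e+00,  9.18374422e-02,  1.23189382e+00, -1.74643060e-05,
        1.81978182e+00, -5.67207003e-02]), 'dq': array([ 0.0008212 ,  0.00017309,  0.00138112,  0.00091964, -0.00117574,
        0.00040479]), 'joint_torque': array([ 2.83430809e-04, -4.46453583e+01, -4.06439102e+01,  6.96845795e-02,
        2.95430166e-02, -1.75800037e-04]), 'eef_pos': array([ 0.19990379, -0.56543847,  0.23851518]), 'tool_rot': array([-0.11965216,  0.69759767, -0.69624976,  0.11948688]), 'wrist_force': array([-0.53580677, -0.02603668, -0.61052152]), 'ft_torque': array([0.02380163, 0.03397489, 0.02722531]), 'opening': 0.08720696120301688} 0.017
scene 52.71601629685766 323.1876679595268 244.682118911672 [[0.9856, -0.1688, -0.0073], [-0.1074, -0.5928, -0.7981], [0.1304, 0.7874, -0.6024]] [-0.6195, 0.1911, 0.7723]
top 47.24457913510933 312.77204391763223 249.3488258493408 [[0.006, -0.9997, 0.0235], [-0.9961, -0.0081, -0.0877], [0.0879, -0.0228, -0.9959]] [0.0166, 0.6295, 1.1468]
```

View pics/scene0.png

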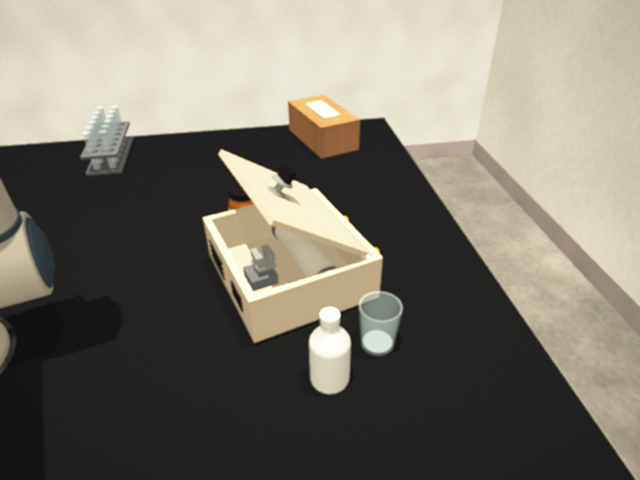

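View pics/top0.png

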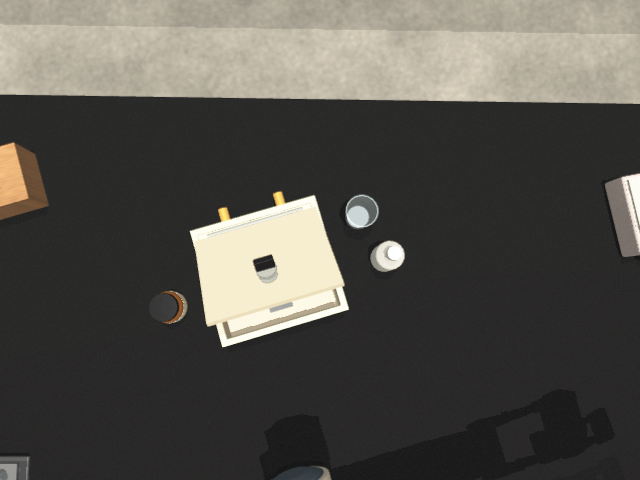

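The scene view shows the hatch roughly half open on the housing, with the bottle and beaker on its right (-y) side. The top view shows box corners near (191,231), (315,197), (348,309) and (223,346), the head near (265,267), the jar at (168,307), the beaker at (361,212) and the bottle at (388,256). I'll enlarge both.

```bash
python3 - <<'E'
import cv2,numpy as np
a=cv2.imread("pics/top0.png")[185:355,180:360];b=cv2.imread("pics/scene0.png")[140:345,195:395]
a=cv2.resize(a,None,fx=2.2222*2/2,fy=2.2222,interpolation=cv2.INTER_CUBIC)
a=cv2.resize(cv2.imread("pics/top0.png")[185:355,180:360],(720,680)[0:2],interpolation=cv2.INTER_CUBIC)[:600]
a=cv2.resize(cv2.imread("pics/top0.png")[185:355,180:360],None,fx=3.5,fy=3.5,interpolation=cv2.INTER_CUBIC)
cv2.imwrite("pics/topc.png",a)
E
```

```text
(no output)
```

View pics/topc.png

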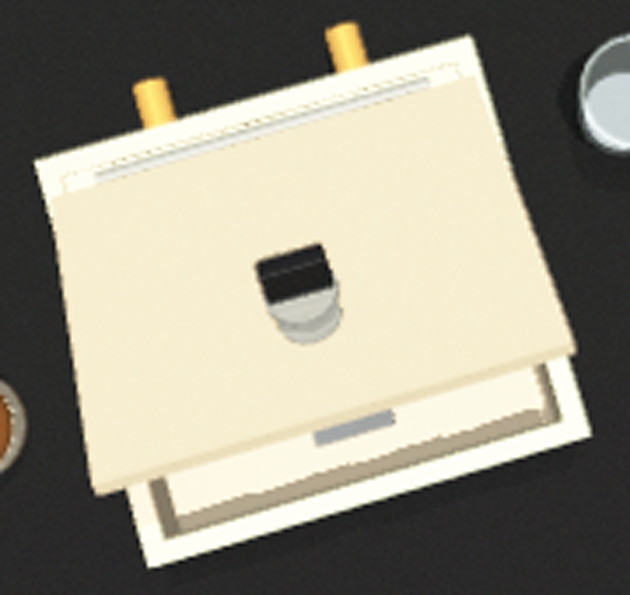

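```bash
cat > h.py <<'E'
import numpy as np
from cell import *
def K(c): f=240/np.tan(np.radians(c["fovy"]/2)); return f,c["cx"],c["cy"]
def proj(c,X):
    p=np.atleast_2d(X)@np.array(c["R"]).T+np.array(c["t"]); f,cx,cy=K(c); return p[:,:2]/p[:,2:]*f+[cx,cy]
def ray(c,uv,z):
    f,cx,cy=K(c);R=np.array(c["R"]);C=-R.T@np.array(c["t"]);d=R.T@np.array([(uv[0]-cx)/f,(uv[1]-cy)/f,1]);return C+d*(z-C[2])/d[2]
def H(p,X): # housing->world
    x,y,a=p[:3];c,s=np.cos(a),np.sin(a);return np.atleast_2d(X)@np.array([[c,s,0],[-s,c,0],[0,0,1]])+[x,y,0]
def hat(p,X,th): # hatch->world
    c,s=np.cos(th),np.sin(th);X=np.atleast_2d(X);return H(p,np.c_[.1+X[:,0]*c+X[:,2]*s,X[:,1],.1-X[:,0]*s+X[:,2]*c])
E
python3 - <<'E'
from h import *
from scipy.optimize import least_squares
t=camera("top");s=camera("scene")
box=np.array([[.12,.13,.1],[.12,-.13,.1],[-.12,-.13,.1],[-.12,.13,.1]])
uvb=np.array([[190.3,230.7],[314.9,195.6],[348.9,309.6],[222.9,347.3]])
ht=np.array([[-.213,.125,.01],[-.213,-.125,.01],[-.213,.125,0],[-.213,-.125,0]])
uvh=np.array([[206,321.3],[343.7,283],[207.7,326.1],[344.6,286.4]])
f=lambda p:np.r_[proj(t,H(p,box))-uvb,proj(t,hat(p,ht,p[3]))-uvh,proj(s,hat(p,ht[:1],p[3]))-[[219,151]]].ravel()
r=least_squares(f,[.5,0,.2,.6],loss="soft_l1");p=r.x;print(p,np.round(r.fun,1))
print("head",hat(p,[-.15,0,.047],p[3]),"shut",hat(p,[-.15,0,.047],0),"free",hat(p,[-.213,0,.01],p[3]),"hinge",hat(p,[0,0,0],0))
print("scene box",proj(s,H(p,box)).round(0).tolist(),"hatch",proj(s,hat(p,ht,p[3])).round(0).tolist())
np.save("p.npy",p)
for n,uv,z in(("jar",(168,307),.085),("beaker",(361,212),.05),("bottle",(388,256),.1)):print(n,ray(t,uv,z))
E
```

```text
[0.58087339 0.10935635 0.29063585 0.62035983] [-0.  -0.1 -0.1 -0.4 -0.2 -0.  -0.5 -0.4  0.4  2.3  0.4  0.2  0.4  0.5
  0.   0.   1.1 -2. ]
head [[0.58592431 0.1108671  0.22544166]] shut [[0.5329703  0.09502827 0.147     ]] free [[0.51620585 0.09001394 0.23195955]] hinge [[0.67667957 0.13801249 0.1       ]]
scene box [[315.0, 188.0], [382.0, 257.0], [247.0, 301.0], [202.0, 217.0]] hatch [[220.0, 149.0], [272.0, 219.0], [218.0, 154.0], [269.0, 225.0]]
jar [0.50595294 0.31176927 0.085     ]
beaker [ 0.70750368 -0.08007261  0.05      ]
bottle [ 0.61073157 -0.12878405  0.1       ]
```

```bash
python3 - <<'E'
from h import *
from scipy.spatial.transform import Rotation as Ro
p=np.load("p.npy");s=read_state();M=Ro.from_quat(s["tool_rot"]).as_matrix();print(M.round(3))
print("jaw yaw",np.degrees(np.arctan2(M[1,2],M[0,2])),"housing yaw",np.degrees(p[2]))
for th in (.62,.45,.3,.15,0,-.03):
    q=hat(p,[-.19,0,.01],th)[0]+[0,0,.017];print(th,((q-s["eef_pos"])*1000).round(0))
E
```

```text
[[-0.943 -0.     0.333]
 [-0.333  0.001 -0.943]
 [-0.    -1.    -0.001]]
jaw yaw -70.52941352826953 housing yaw 16.652207582766735
0.62 [334. 661.  -3.]
0.45 [317. 656. -30.]
0.3 [306. 652. -56.]
0.15 [298. 650. -84.]
0 [ 295.  649. -112.]
-0.03 [ 294.  649. -118.]
```

```bash
python3 -m crank '[[[0,0,40],0,0],[[0,0,80],0,0],[[20,40,100],5,0],[[40,80,100],10,0],[[55,115,100],15,0],[[75,150,100],20,0],[[90,185,100],25,0],[[110,220,100],30,0]]' 20; python3 -m crank '[[[20,40,0],5,0],[[40,75,0],10,0],[[55,110,0],15,0],[[75,150,0],20,0],[[90,185,0],25,0],[[110,220,0],30,0],[[130,255,0],35,0],[[145,290,0],40,0]]'
```

```text
t: 0.87
eef_pos: [0.31, -0.3436, 0.339]
tool_rot: [-0.297, 0.642, -0.641, 0.297]
wrist_force: [1.3, -0.7, -0.0]
opening: 0.038
t: 1.53
eef_pos: [0.4557, -0.0515, 0.3388]
tool_rot: [-0.5, 0.5, -0.5, 0.5]
wrist_force: [1.1, -0.1, -0.7]
opening: 0.0001
```

```bash
python3 -m crank '[[[20,37,0],5,0],[[40,75,0],10,0],[[60,112,0],17,0],[[78,147,0],17,0],[[78,147,-30],17,0],[[78,147,-55],17,0],[[78,147,-70],17,0],[[78,147,-70],17,0]]'; python3 - <<'E'
from h import *
import cv2
s=read_state();print(s["eef_pos"],s["wrist_force"])
c=camera("scene");cv2.imwrite("pics/s1.png",cv2.resize(c["frame"][110:350,160:460,::-1],None,fx=2.5,fy=2.5))
E
```

```text
t: 2.2
eef_pos: [0.5326, 0.0958, 0.2638]
tool_rot: [0.57, -0.423, 0.418, -0.566]
wrist_force: [0.3, -0.2, -0.6]
opening: 0.0005
[0.53263982 0.09579932 0.26380732] [ 0.3132985  -0.22806237 -0.59566489]
```

View pics/s1.png

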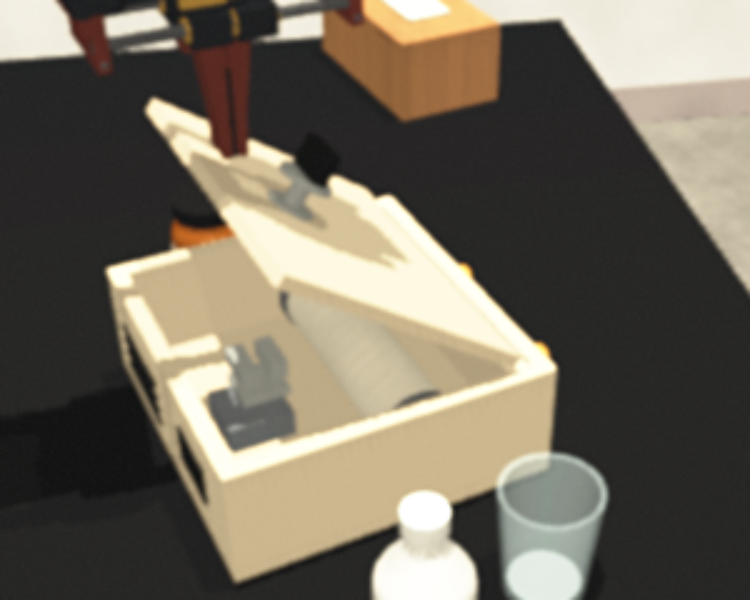

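The closed fingers (crop 230,150) stand just above the plate between its free edge and the head. Next I push down along the arc.

```bash
python3 -m crank '[[[0,0,-14],0,0],[[-3,-1,-26],0,0],[[-8,-2,-38],0,0],[[-12,-4,-48],0,0],[[-16,-5,-56],0,0],[[-20,-7,-65],0,0],[[-24,-8,-73],0,0],[[-27,-9,-81],0,0]]'; python3 -m crank '[[[-2,0,-8],0,0],[[-4,-1,-15],0,0],[[-6,-2,-22],0,0],[[-7,-2,-29],0,0],[[-8,-3,-35],0,0],[[-9,-3,-40],0,0],[[-10,-3,-45],0,0],[[-11,-3,-49],0,0]]'
```

```text
t: 2.92
eef_pos: [0.5065, 0.0864, 0.1872]
tool_rot: [0.569, -0.421, 0.421, -0.568]
wrist_force: [0.1, -0.6, 1.9]
opening: 0.0006
t: 3.58
eef_pos: [0.4956, 0.0833, 0.1376]
tool_rot: [0.569, -0.421, 0.421, -0.568]
wrist_force: [1.3, -0.6, 2.2]
opening: 0.0004
```

```bash
python3 -m crank '[[[0,0,-2],0,0],[[0,0,-4],0,0],[[0,0,-6],0,0],[[0,0,-7],0,0],[[0,0,-8],0,0],[[0,0,-9],0,0],[[0,0,-10],0,0],[[0,0,-10],0,0]]'
```

```text
t: 4.25
eef_pos: [0.4957, 0.0832, 0.1274]
tool_rot: [0.569, -0.421, 0.421, -0.568]
wrist_force: [0.5, 0.3, -0.4]
opening: 0.0006
```

```bash
python3 -m crank '[[[0,0,-1],0,0],[[0,0,-2],0,0],[[0,0,-3],0,0],[[0,0,-3],0,0]]'; python3 - <<'E'
from h import *
import cv2
s=read_state();print(s["eef_pos"],s["wrist_force"])
c=camera("scene");cv2.imwrite("pics/s2.png",cv2.resize(c["frame"][130:350,160:460,::-1],None,fx=2.5,fy=2.5))
E
```

```text
t: 4.58
eef_pos: [0.4958, 0.0832, 0.1272]
tool_rot: [0.568, -0.421, 0.421, -0.568]
wrist_force: [-6.5, -0.4, 12.9]
opening: 0.0004
[0.49577023 0.0832496  0.12722278] [-6.45166847 -0.41023321 12.86109335]
```

View pics/s2.png

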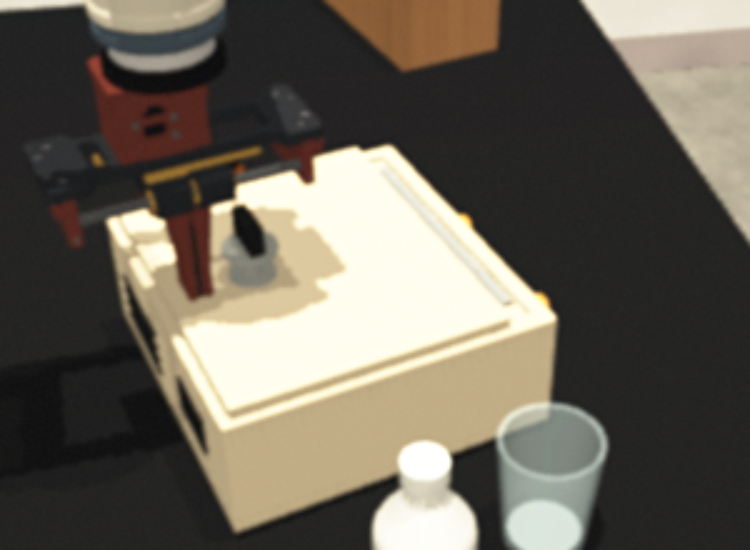

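The hatch is shut: the plate lies level on the box and the push-back is 13 N at the nominal height. Next I rise, open and look at the head.

```bash
python3 -m crank '[[[0,0,20],0,0],[[0,0,50],0,0],[[0,0,90],0,0],[[0,0,90],0,50],[[20,6,90],0,50],[[37,12,90],0,50],[[37,12,90],0,50],[[37,12,90],0,50]]'; python3 - <<'E'
from h import *
import cv2
s=read_state();print(s["eef_pos"],s["wrist_force"])
p=np.load("p.npy")
c=camera("wrist");t=camera("scene")
np.savez("w.npz",R=c["R"],t=c["t"],fovy=c["fovy"],cx=c["cx"],cy=c["cy"])
print("pred head top corners",proj(c,hat(p,[[-.15+a,b,.059] for a,b in((-.006,-.018),(.006,-.018),(.006,.018),(-.006,.018))],0)).round(0).tolist())
cv2.imwrite("pics/w1.png",c["frame"][:,:,::-1])
E
```

```text
t: 5.3
eef_pos: [0.5328, 0.0953, 0.2164]
tool_rot: [0.569, -0.421, 0.421, -0.568]
wrist_force: [-0.3, -0.4, 0.6]
opening: 0.0304
[0.53276321 0.09531229 0.21640569] [-0.3135339  -0.37678634  0.58902721]
pred head top corners [[302.0, 306.0], [325.0, 306.0], [326.0, 240.0], [302.0, 240.0]]
```

View pics/w1.png

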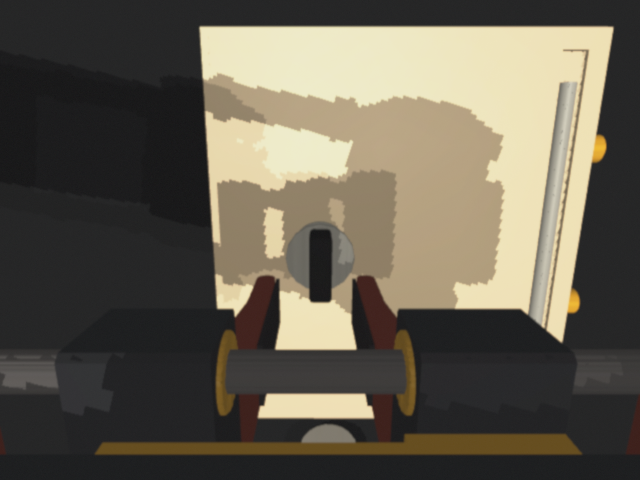

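The wing's top shows at columns 308–332 and rows 230–302, upright in the image. The fingertips are near (272,277) and (361,277). I'll check these against the projected tips to correct the camera offset.

```bash
python3 - <<'E'
from h import *
from scipy.spatial.transform import Rotation as Ro
import cv2
c=camera("wrist");s=read_state();M=Ro.from_quat(s["tool_rot"]).as_matrix();e=s["eef_pos"]
print("opening",s["opening"],"jaw yaw",np.degrees(np.arctan2(M[1,2],M[0,2])))
o=s["opening"]/2
for d in(-o,o):
  for w in(-.01,.01): print("tip in",d,w,proj(c,e+M@[w,.017,d]).round(1), "back",proj(c,e+M@[w,.017,d+np.sign(d)*.0135]).round(1))
f=c["frame"][205:320,230:400,::-1]
cv2.imwrite("pics/w2.png",cv2.resize(f,None,fx=4.5,fy=4.5,interpolation=cv2.INTER_CUBIC))
E
```

```text
opening 0.04235811679280593 jaw yaw 16.932317419386603
tip in -0.021179058396402967 -0.01 [[261.9 280.9]] back [[229.4 280.8]]
tip in -0.021179058396402967 0.01 [[263.3 325.1]] back [[231.7 325.1]]
tip in 0.021179058396402967 -0.01 [[363.8 281. ]] back [[396.3 281. ]]
tip in 0.021179058396402967 0.01 [[362.4 325.2]] back [[393.9 325.3]]
```

View pics/w2.png

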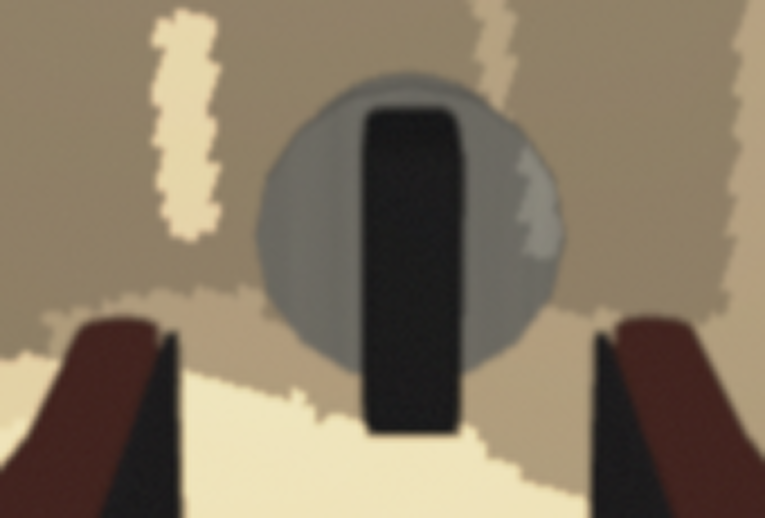

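The flange centre is at (321,255) and the wing at column 321.7, about 5 px (2.4 mm) toward +x of the housing from the jaw axis. The rows agree. I'll correct and descend.

```bash
python3 -m crank '[[[2.3,0.7,0],0,50],[[2.3,0.7,-25],0,50],[[2.3,0.7,-45],0,50],[[2.3,0.7,-55],0,50],[[2.3,0.7,-61],0,50],[[2.3,0.7,-61],0,50],[[2.3,0.7,-61],0,30],[[2.3,0.7,-61],0,20]]' 5;  python3 -m crank '[[[0,0,0],0,8],[[0,0,0],0,8],[[0,0,0],0,8],[[0,0,0],0,8],[[0,0,0],0,8]]' 5
```

```text
t: 6.12
eef_pos: [0.535, 0.0958, 0.1576]
tool_rot: [-0.568, 0.42, -0.422, 0.569]
wrist_force: [0.4, -0.5, -0.5]
opening: 0.0399
t: 6.53
eef_pos: [0.5351, 0.0958, 0.158]
tool_rot: [-0.568, 0.42, -0.422, 0.569]
wrist_force: [0.2, 0.1, 0.9]
opening: 0.0119
```

```bash
python3 -m crank '[[[0,0,0],0,18],[[0,0,-2],0,18],[[0,0,-4],0,18],[[0,0,-5],0,18],[[0,0,-6],0,18],[[0,0,-6],0,18]]' 20;  python3 -m crank '[[[0,0,-1],0,18],[[0,0,-1],0,18]]';  python3 -m crank '[[[0,0,-1],0,18],[[0,0,-1],0,18]]'
```

```text
t: 7.03
eef_pos: [0.535, 0.0958, 0.1524]
tool_rot: [-0.568, 0.42, -0.422, 0.569]
wrist_force: [-1.5, 0.3, 2.8]
opening: 0.0184
t: 7.2
eef_pos: [0.535, 0.0958, 0.1519]
tool_rot: [-0.568, 0.42, -0.422, 0.569]
wrist_force: [-1.6, -0.1, 3.7]
opening: 0.018
t: 7.37
eef_pos: [0.535, 0.0958, 0.1511]
tool_rot: [-0.568, 0.42, -0.422, 0.569]
wrist_force: [-2.9, -1.2, 4.3]
opening: 0.018
```

```bash
python3 -m crank '[[[0,0,0],0,8],[[0,0,0],0,8],[[0,0,-1],0,8],[[0,0,-2],0,8],[[0,0,-3],0,8],[[0,0,-4],0,8],[[0,0,-5],0,8],[[0,0,-5],0,8]]' 15;  for i in 1; do python3 -m crank '[[[0,0,-0.5],0,8],[[0,0,-1],0,8],[[0,0,-1],0,8]]'; done; python3 -c "
from cell import *
print(read_state()['wrist_force'],read_state()['ft_torque'])"
```

```text
t: 8.03
eef_pos: [0.535, 0.0958, 0.1463]
tool_rot: [-0.567, 0.42, -0.422, 0.569]
wrist_force: [-2.7, -0.5, 6.3]
opening: 0.012
t: 8.28
eef_pos: [0.535, 0.0958, 0.1457]
tool_rot: [-0.567, 0.42, -0.422, 0.569]
wrist_force: [-2.5, -0.2, 6.6]
opening: 0.012
[-2.45189305 -0.15323705  6.6211952 ] [-0.13495782  0.58216517 -0.02966318]
```

```bash
python3 -m crank '[[[0,0,-0.7],0,8],[[0,0,-1.3],0,8],[[0,0,-1.3],0,8]]';python3 -m crank '[[[0,0,-0.7],0,8],[[0,0,-1.3],0,8],[[0,0,-1.3],0,8]]'
```

```text
t: 8.53
eef_pos: [0.535, 0.0958, 0.1447]
tool_rot: [-0.567, 0.42, -0.422, 0.569]
wrist_force: [-2.8, -0.9, 5.9]
opening: 0.0121
t: 8.78
eef_pos: [0.535, 0.0958, 0.144]
tool_rot: [-0.567, 0.42, -0.422, 0.569]
wrist_force: [-3.7, -0.5, 6.8]
opening: 0.012
```

```bash
python3 -m crank '[[[0,0,-0.7],0,8],[[0,0,-1.3],0,8],[[0,0,-1.3],0,8]]'
```

```text
t: 9.03
eef_pos: [0.535, 0.0958, 0.1432]
tool_rot: [-0.567, 0.42, -0.422, 0.569]
wrist_force: [-2.7, -1.3, 6.3]
opening: 0.012
```

```bash
python3 -m crank '[[[0,0,-1],0,8],[[0,0,-1.5],0,8],[[0,0,-1.5],0,8]]';python3 -m crank '[[[0,0,-1],0,8],[[0,0,-1.5],0,8],[[0,0,-1.5],0,8]]'
```

```text
t: 9.28
eef_pos: [0.535, 0.0958, 0.1422]
tool_rot: [-0.567, 0.419, -0.422, 0.569]
wrist_force: [-3.6, -0.2, 7.4]
opening: 0.0122
t: 9.53
eef_pos: [0.535, 0.0958, 0.1413]
tool_rot: [-0.567, 0.419, -0.423, 0.569]
wrist_force: [-3.3, -1.3, 7.5]
opening: 0.0123
```

```bash
python3 -m crank '[[[0,0,-1],0,8],[[0,0,-1.5],0,8],[[0,0,-1.5],0,8]]'
```

```text
t: 9.78
eef_pos: [0.535, 0.0958, 0.1405]
tool_rot: [-0.567, 0.419, -0.423, 0.569]
wrist_force: [-2.9, 0.4, 8.2]
opening: 0.012
```

```bash
python3 -m crank '[[[0,0,-1],0,8],[[0,0,-1.5],0,8],[[0,0,-1.5],0,8]]';python3 -m crank '[[[0,0,-1],0,8],[[0,0,-1.5],0,8],[[0,0,-1.5],0,8]]'
```

```text
t: 10.03
eef_pos: [0.535, 0.0958, 0.1398]
tool_rot: [-0.567, 0.419, -0.423, 0.569]
wrist_force: [-2.2, -0.7, 8.4]
opening: 0.0118
t: 10.28
eef_pos: [0.535, 0.0958, 0.1391]
tool_rot: [-0.567, 0.419, -0.423, 0.57]
wrist_force: [-3.8, -0.6, 8.4]
opening: 0.012
```

```bash
python3 -m crank '[[[0,0,-1],0,8],[[0,0,-1.5],0,8],[[0,0,-1.5],0,8]]'
```

```text
t: 10.53
eef_pos: [0.5349, 0.0958, 0.1384]
tool_rot: [-0.567, 0.419, -0.423, 0.57]
wrist_force: [-2.8, -0.8, 8.4]
opening: 0.012
```

```bash
python3 -m crank '[[[0,0,-1],0,8],[[0,0,-1.5],0,8],[[0,0,-1.5],0,8]]'
```

```text
t: 10.78
eef_pos: [0.5349, 0.0958, 0.1378]
tool_rot: [-0.567, 0.419, -0.423, 0.57]
wrist_force: [-2.6, -1.3, 8.9]
opening: 0.0119
```

```bash
python3 -m crank '[[[0,0,-1],0,8],[[0,0,-1.5],0,8],[[0,0,-1.5],0,8]]'
```

```text
t: 11.03
eef_pos: [0.5349, 0.0958, 0.1372]
tool_rot: [-0.566, 0.419, -0.423, 0.57]
wrist_force: [-4.2, -1.1, 8.6]
opening: 0.0119
```

```bash
python3 -m crank '[[[0,0,-1],0,8],[[0,0,-1.5],0,8],[[0,0,-1.5],0,8]]'
```

```text
t: 11.28
eef_pos: [0.5349, 0.0958, 0.1367]
tool_rot: [-0.566, 0.418, -0.423, 0.57]
wrist_force: [-4.8, -0.9, 8.9]
opening: 0.0119
```

```bash
python3 -m crank '[[[-0.4,0,-1],0,8],[[-0.8,0,-2],0,8],[[-0.8,0,-2],0,8]]'
```

```text
t: 11.53
eef_pos: [0.5347, 0.0958, 0.1362]
tool_rot: [-0.566, 0.418, -0.424, 0.571]
wrist_force: [-2.0, -1.3, 8.3]
opening: 0.0116
```

```bash
python3 -m crank '[[[0,0,-1],0,8],[[0,0,-2],0,8],[[0,0,-2],0,8]]'
```

```text
t: 11.78
eef_pos: [0.5349, 0.0958, 0.1361]
tool_rot: [-0.565, 0.417, -0.425, 0.571]
wrist_force: [-4.6, -1.0, 12.3]
opening: 0.0118
```

```bash
python3 -m crank '[[[0,0,-1.9],0,8],[[0,0,-1.9],0,8],[[0,0,-1.9],0,8],[[0,0,-1.9],0,8]]'; python3 -c "
from cell import *
from scipy.spatial.transform import Rotation as R
s=read_state();print(s['eef_pos'],s['wrist_force'],s['ft_torque'],R.from_quat(s['tool_rot']).as_matrix().round(4))"
```

```text
t: 12.12
eef_pos: [0.5349, 0.0958, 0.1362]
tool_rot: [-0.565, 0.417, -0.425, 0.571]
wrist_force: [-5.0, -1.1, 12.7]
opening: 0.0119
[0.53486565 0.09580341 0.13615555] [-4.96107296 -1.06686068 12.73511102] [-0.238137    1.18803536 -0.0701884 ] [[ 2.911e-01  1.400e-02  9.566e-01]
 [-9.567e-01  4.000e-04  2.911e-01]
 [ 3.700e-03 -9.999e-01  1.360e-02]]
```

Floor felt: z stalls at 0.1361 while the force jumps from 8.5 to 12.7 N. I'll ease up to about 0.1396 and relieve the side load.

```bash
python3 -m crank '[[[-0.5,0,1],0,8],[[-0.8,0,2],0,8],[[-0.8,0,2.7],0,8],[[-0.8,0,2.7],0,8],[[-0.8,0,2.7],0,8]]'; python3 -c "
from cell import *
s=read_state();print(s['eef_pos'],s['wrist_force'],s['ft_torque'])"
```

```text
t: 12.53
eef_pos: [0.5346, 0.0958, 0.14]
tool_rot: [-0.565, 0.417, -0.425, 0.572]
wrist_force: [-1.7, 0.1, 8.5]
opening: 0.0122
[0.53459895 0.0957816  0.14000897] [-1.66873146  0.07653087  8.52360698] [-0.15265653  0.48556031 -0.05625292]
```

```bash
python3 -m crank '[[[0,0,-1.6],0,8],[[0,0,-1.6],-4,8],[[0,0,-1.6],-8,8],[[0,0,-1.6],-12,8],[[0,0,-1.6],-15,8],[[0,0,-1.6],-15,8]]' 20; python3 -c "
from cell import *
s=read_state();print(s['eef_pos'],s['wrist_force'],s['ft_torque'])"
```

```text
t: 13.03
eef_pos: [0.5347, 0.0959, 0.1393]
tool_rot: [-0.504, 0.487, -0.497, 0.511]
wrist_force: [-1.9, -0.5, 8.6]
opening: 0.0118
[0.5346945  0.09594862 0.13929423] [-1.94776662 -0.50383302  8.60819911] [-0.03814486  0.81109582 -0.02586968]
```

It turns freely (about 0.03 N m). Continuing.

```bash
python3 -m crank '[[[0,0,-0.7],-5,8],[[0,0,-0.7],-10,8],[[0,0,-0.7],-15,8],[[0,0,-0.7],-20,8],[[0,0,-0.7],-25,8],[[0,0,-0.7],-30,8],[[0,0,-0.7],-35,8],[[0,0,-0.7],-35,8]]'; python3 -c "
from cell import *
import numpy as np
from scipy.spatial.transform import Rotation as R
s=read_state();M=R.from_quat(s['tool_rot']).as_matrix();print(s['eef_pos'],s['wrist_force'],s['ft_torque'],np.degrees(np.arctan2(M[1,2],M[0,2])),M[2].round(3))"
```

```text
t: 13.7
eef_pos: [0.535, 0.0962, 0.1396]
tool_rot: [0.333, -0.617, 0.629, -0.337]
wrist_force: [-2.4, -0.3, 7.9]
opening: 0.0116
[0.53496598 0.09621085 0.13958126] [-2.41069095 -0.3291955   7.91583361] [0.1369281  0.65441379 0.01129576] -33.498413694988365 [ 0.003 -1.     0.017]
```

```bash
python3 -m crank '[[[0,0,-0.9],-5,8],[[0,0,-0.9],-11,8],[[0,0,-0.9],-17,8],[[0,0,-0.9],-23,8],[[0,0,-0.9],-29,8],[[0,0,-0.9],-34,8],[[0,0,-0.9],-38,8],[[0,0,-0.9],-39,8]]'; python3 -c "
from cell import *
import numpy as np
from scipy.spatial.transform import Rotation as R
s=read_state();M=R.from_quat(s['tool_rot']).as_matrix();print(s['eef_pos'],s['wrist_force'],s['ft_torque'],np.degrees(np.arctan2(M[1,2],M[0,2])),M[2].round(3))"
```

```text
t: 14.37
eef_pos: [0.5354, 0.0963, 0.1397]
tool_rot: [0.106, -0.693, 0.705, -0.107]
wrist_force: [-2.1, -1.0, 8.3]
opening: 0.0117
[0.53538381 0.09629687 0.13970267] [-2.09205883 -0.95973878  8.27433342] [ 0.08868937  0.56500681 -0.01696597] -72.71298225823098 [ 0.001 -1.     0.017]
```

```bash
python3 -m crank '[[[0,0,0],0,8],[[0,0,0.5],0,8],[[0,0,1],0,8],[[0,0,1.5],0,8],[[0,0,1.5],0,8],[[0,0,1.5],0,8]]'; python3 -c "
from cell import *
s=read_state();print(s['eef_pos'],s['wrist_force'],s['ft_torque'])"
```

```text
t: 14.87
eef_pos: [0.5354, 0.0963, 0.1419]
tool_rot: [0.105, -0.693, 0.705, -0.107]
wrist_force: [-2.8, -0.7, 7.5]
opening: 0.0122
[0.53540884 0.09633059 0.14192102] [-2.77870073 -0.67696414  7.54585231] [ 0.06796976  0.72645859 -0.01696326]
```

```bash
python3 -m crank '[[[0,0,0],0,8],[[0,0,0.5],0,8],[[0,0,0.8],0,8],[[0,0,0.8],0,8],[[0,0,0.8],0,8]]';  python3 -m crank '[[[0,0,0],0,8],[[0,0,0.5],0,8],[[0,0,0.8],0,8],[[0,0,0.8],0,8],[[0,0,0.8],0,8]]'; python3 -c "
from cell import *
s=read_state();print(s['eef_pos'],s['wrist_force'],s['ft_torque'])"
```

```text
t: 15.28
eef_pos: [0.5354, 0.0963, 0.1434]
tool_rot: [0.105, -0.693, 0.705, -0.107]
wrist_force: [-3.7, -1.1, 7.1]
opening: 0.0121
t: 15.7
eef_pos: [0.5353, 0.0963, 0.1438]
tool_rot: [0.105, -0.693, 0.705, -0.107]
wrist_force: [-0.8, -0.5, 1.6]
opening: 0.0124
[0.5353465  0.09629061 0.14375429] [-0.82230737 -0.50941557  1.60896793] [ 0.18032333  0.38300545 -0.02721103]
```

The force fell from 7.1 to 1.6 N at 0.1437, 7.6 mm above the floor, so the notch has taken the load. Now I let go and rise.

```bash
python3 -m crank '[[[0,0,0.5],0,20],[[0,0,0.5],0,40],[[0,0,1],0,50],[[0,0,1],0,50],[[0,0,1],0,50],[[0,0,20],0,50],[[0,0,50],0,50],[[0,0,80],0,50]]';  python3 -m crank '[[[0,0,35],0,50],[[-20,-40,70],0,50],[[-40,-80,70],0,50],[[-60,-120,70],0,50],[[-80,-155,70],0,50],[[-95,-190,70],0,50],[[-110,-225,70],0,50],[[-110,-225,70],0,50]]'; python3 - <<'E'
from h import *
import cv2
p=np.load("p.npy")
c=camera("top");print(proj(c,hat(p,[[-.15,0,.05]],0)))
a=cv2.resize(c["frame"][185:355,180:360,::-1],(480,453),interpolation=cv2.INTER_CUBIC)
d=camera("scene")
b=cv2.resize(d["frame"][180:300,200:320,::-1],(320,320),interpolation=cv2.INTER_CUBIC)
o=np.zeros((453,800,3),np.uint8);o[:,:480]=a;o[:320,480:]=b;cv2.imwrite("pics/end.png",o)
cv2.imwrite("pics/topfull.png",c["frame"][:,:,::-1])
E
```

```text
t: 16.37
eef_pos: [0.5346, 0.0963, 0.2232]
tool_rot: [0.107, -0.693, 0.705, -0.106]
wrist_force: [0.9, -0.5, 0.1]
opening: 0.05
t: 17.03
eef_pos: [0.4225, -0.1326, 0.2935]
tool_rot: [0.105, -0.693, 0.706, -0.104]
wrist_force: [-1.0, 0.6, -0.1]
opening: 0.0499
[[275.00944695 293.92188671]]
```

View pics/end.png

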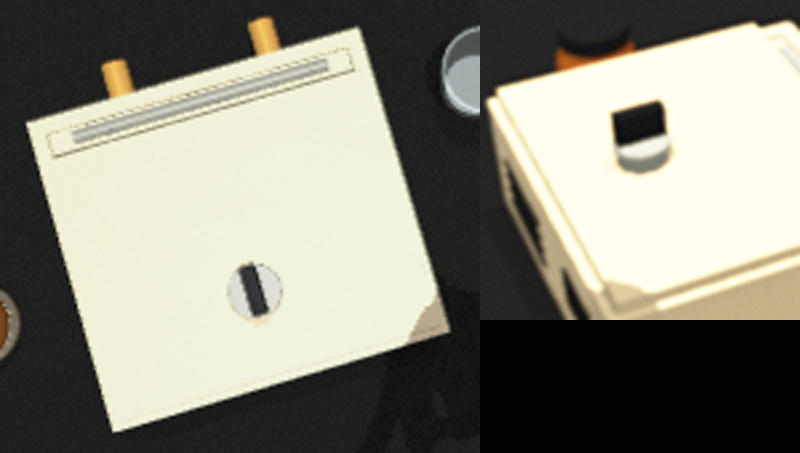

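The hatch is flat and shut, and the wing is at right angles to the hinge: ends (245,265)–(262,315), about 2–3° from the housing's side edges. I'll check the angle numerically and check the bystanders.

```bash
python3 - <<'E'
from h import *
import cv2
t=camera("top");im=cv2.imread("pics/topfull.png");a=cv2.imread("pics/top0.png")
g=im[:,:,:].max(2);w=np.zeros_like(g);w[282:306,264:288]=(g[282:306,264:288]<110)*255
n,l,st,_=cv2.connectedComponentsWithStats(w);k=1+st[1:,4].argmax()
ys,xs=np.nonzero(l==k);pts=np.c_[xs,ys].astype(float);v=np.linalg.svd(pts-pts.mean(0))[2][0]
A=ray(t,pts.mean(0)-8*v,.14);B=ray(t,pts.mean(0)+8*v,.14);d=B-A
print("n",st[k,4],"wing yaw",np.degrees(np.arctan2(d[1],d[0]))%180,"housing",16.65)
for n,(x,y) in dict(jar=(168,307),beaker=(361,212),bottle=(388,256)).items():
    r=np.float32(a[y-24:y+24,x-18:x+18]);print(n,"mean diff",np.abs(r-im[y-24:y+24,x-18:x+18]).mean())
E
```

```text
n 116 wing yaw 17.432663546601106 housing 16.65
jar mean diff 12.91686
beaker mean diff 20.501158
bottle mean diff 19.477623
```

```bash
python3 - <<'E'
from cell import *
import cv2
im=cv2.imread("pics/topfull.png");a=cv2.imread("pics/top0.png");ok=True
for n,(x,y) in dict(jar=(168,307),beaker=(361,212),bottle=(388,256)).items():
    r=cv2.matchTemplate(im[y-44:y+44,x-38:x+38],a[y-24:y+24,x-18:x+18],cv2.TM_CCOEFF_NORMED);_,s,_,m=cv2.minMaxLoc(r);print(n,round(s,3),m[0]-20,m[1]-20);ok&=abs(m[0]-20)<4 and abs(m[1]-20)<4
if ok: print("finish",finish_job())
E
```

```text
jar 0.997 0 0
beaker 0.999 0 0
bottle 0.995 0 0
the job is handed in; nothing more can be done
finish None
```

The hatch is shut, the fastener is locked and released, and the job is handed in at about 17 s of the 72 s allowed. `finish_job` gave no verdict.

- **Hatch:** I lowered it along its arc with closed fingers at roughly 0.5 rad/s. It ended level on the box, with 13 N of push-back at the nominal height.
- **Press:** I pushed the head down in small steps and felt the floor at about 16 mm, where the force rose from 8.5 to 12.7 N with no further travel. That is below the 15 N harmless limit.
- **Turn:** I eased up about 3.5 mm and turned the head about 90° clockwise. The torque I read during pauses in the turn stayed under about 0.03 N m.
- **Catch:** On letting up, the force on the tool fell from 7.1 to 1.6 N at 7.6 mm above the floor, as expected when the notch takes the load.

**Last checks:** The wing is about 89° from its starting direction. The hatch looks flat in both views. The jar, beaker and bottle show no shift in the top view, and the gripper is clear with a wrist force of about 1 N. The simple brightness comparison of the bystanders differed by 13–20 grey levels. I put that down to lighting, because template matching gave 0 px shift with scores of at least 0.995.

**Not measured:** I could not read the cam's holding force directly. It is inferred from the force drop at the notch.

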